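Unlatch the mould warmer and hold its sprung cover at the set mark

TASK

I need to pick moulds out of the warmer with my forceps without letting it cool: throw its red-knobbed latch lever over from the red notch into the green one, then lift the sprung cover by its bar handle until the black index on its side is in line with the red marker on the quadrant, and keep holding it there; finish still holding it, because the springs shut it as soon as you let go. Leave the lever in the green notch, the marker where I have set it, and the cassettes and other small things on the bench where they lie.

Things in the scene. Friction and masses are not known exactly. Their poses are not given: they have to be found in the camera images.
- warmer: Mould warmer, cream box 240 (x) x 280 (y) x 98 mm high, fixed on the bench. Origin under its centre; its x points from its front (control panel, towards the robot) to its back, y to its left, z up. In this frame the cover's hinge axis runs along y through x = 95, z = 109 mm; the lever pivot is at (-60, -168, 90) mm; the quadrant with the red marker stands on the left side.
- cover_angle (a joint): Angle of the sprung cover in rad: 0 = shut, grows as its front edge is lifted, end stop 1.15. Its own weight and hinge springs close it: lifting at the handle takes about 6 N at first and 7 N at the mark. With the lever in the red notch a claw holds the cover shut.
- cover: Steel cover with bar handle, 185 (x) x 250 (y) x 14 mm, about 0.45 kg. Origin at the middle of its hinge axis, 109 mm above the bench; its x runs from its front edge to the hinge, its y along the axis; level when shut, its mid plane through the axis.
- cover_handle (a point): Middle of the cover's round black handle bar: 12 mm diameter, along the warmer's y, 100 mm free between two posts, 38 mm above the cover. Cover shut: 150 mm in front of the hinge axis, 47 mm above it, 156 mm above the bench. It turns about the hinge with the cover; the smooth bar can turn between fingers that keep pointing down.
- cover_index (a point): Tip of the black index blade, 5 mm thick, on the cover's left edge, 142 mm from the hinge axis in the cover's mid plane, 137 mm to the left of the middle.
- marker (a joint): Where the red marker is clamped on the quadrant, in rad about the same hinge axis and in the same sense as cover_angle (the cover is in line with the marker when the two values are equal). Differs from job to job, 0.42 to 0.75; not to be moved.
- marker_tip (a point): Inner tip of the red marker, a tab 30 (radial) x 16 x 4 mm with a brass clamp screw on the aluminium quadrant, 142 mm from the hinge axis, 138 mm left of the middle. Its x axis is parallel to that of cover_index when the cover is at the mark.
- lever (a joint): Latch lever, rad: 0 = in the red notch (cover latched; arm leans 0.4 rad to the warmer's back), 0.8 = in the green notch (cover free; arm leans 0.4 rad to the front, towards the robot). Pulled forward over a sprung hump midway (about 4 N at the knob) and some 0.1 rad beyond, it snaps into the notch; stops at -0.03 and 0.83.
- lever_knob (a point): Centre of the red ball knob, 28 mm diameter, on the end of the lever, 110 mm from the pivot, about 191 mm above the bench in either notch and 200 mm midway. It swings in the warmer's x-z plane at y = -168 mm. The notched gate plate beside the arm (y = -178 to -185 mm) ends 145 mm above the bench; free space all round the knob.
- lever_pivot (a point): Pivot of the lever, 90 mm above the bench on the warmer's right side; its axis runs along the warmer's y.
- cassette_blue: Blue tissue cassette, 40 x 28 x 6 mm, on the bench left of the warmer; origin under its centre. Leave alone.
- cassette_grey: Grey tissue cassette, as the blue one. Leave alone.
- cassette_green: Green tissue cassette, as the blue one. Leave alone.
- mould: Steel base mould, 37 x 26 x 12 mm, on the bench right of the warmer; origin under its centre. Leave alone.
- forceps: Steel forceps, 150 mm long, 8 mm high, on the bench in front of the warmer; origin under the middle. Leave alone.
- pot: Clear specimen pot with a yellow cap, 52 mm diameter, 65 mm high, on the bench right of the warmer; origin under its centre. Leave alone.
- scraper: Blue-handled wax scraper, 170 mm long, lying right of the warmer; origin under its middle. Leave alone.

How it is judged:
By the outcome, as a careful person would: the job done as asked, in the order asked, and still so for the second after the job is handed in, while the arm keeps its last pose, push and grip.
It also fails if it takes over 54 s, if anything falls off the work surface, if the arm or the gripper's body presses on something with over 40 N, if the wrist force passes 120 N, or if a joint passes its speed limit or range.

ROBOT

A 6-joint arm with a two-finger parallel gripper is mounted at the origin on the work surface. World frame = base frame: x ahead of the robot, y to its left, z up, the work surface at z = 0. Lengths are in m, angles in rad, forces in N, time in s.
With the tool pointing down it reaches from about 0.3 to 0.75 m from the base axis. Payload 8.5 kg.
Tool frame: the origin (TCP) lies between the finger pads; the fingertips stand 11 mm ahead of it and the grasp point (between the pads) lies 8 mm behind it; z points along the fingers, y is the line along which they close (so a half turn about z gives the same grasp; the last joint's range is limited). The gripper opens to 88 mm and grips with 3 to 60 N. Pads are 18 mm wide; open, the fingers measure 123 mm over their backs; the gripper's body (75 mm by 187 mm) begins 45 mm behind the grasp point.
Start: joints at [-1.422, 0.381, 1.297, -0, 1.464, -0.215], TCP at [0.196, -0.514, 0.25] pointing down, gripper open.
Joint ranges: [-3.11, 3.11], [-0.89, 2.33], [0.22, 2.48], [-1.42, 4.56], [0.17, 2.85], [-2.88, 2.88]. Speed limits (rad/s): [2.39, 2.39, 3.14, 3.14, 3.14, 3.14].

INTERFACE

Orientations are given as [roll, pitch, yaw] about the fixed x, y, z axes, in that order (R = Rz(yaw) Ry(pitch) Rx(roll)).
In Python, from workcell import bot gives the robot as it stands. The module is installed in compiled form; this text tells all that it offers.
- The arm moves only by the tool step_hand, called after "Emit:" as name(argument=value, ...) on one line, values as JSON. Schema: {"type":"object","properties":{"rows":{"type":"string"},"force":{"type":"number"},"only":{"type":"string"},"quiet":{"type":"boolean"},"lines":{"type":"string"}},"required":["rows"],"additionalProperties":false}. rows is a string of 1 to 8 rows, parted by a bar, with the numbers parted by commas; each row has 5 numbers: the opening from 0.0 (shut) to 1.0 (fully open), then dx, dy, dz in m, then a turn about the tool's z in rad; each row shifts and turns the commanded pose from where the row before left it, along the tool's axes as they then stand; what a row does not reach is not made up. A row lasts 1/10 s, in which the tool goes at most 0.05 m and 0.15 rad, less where a joint would pass 70% of its speed; a pose out of reach is approached as far as the arm can. The fingers move at their own pace and stop on an object; force is the grip in N (left out, the last holds). Time passes only in rows, so rows that do not move let the fingers close. The tool returns the time, the measured TCP pose, the force, the opening and the grip force at its end. only (a regular expression) keeps the lines of the reply that match it, lines (a string "A,B") keeps lines A to B, and quiet returns only ok. Input that does not fit is refused with a message, and nothing moves.
- bot.state(): the state, without advancing time (a new reading comes with each control period).
- bot.camera(name): name is "scene" or "side" or "wrist"; returns a dict with "frame" (384x512x3 uint8, red, green, blue), "fovy" (degrees; the focal length in pixels is half the picture's height over the tangent of half this angle, whatever the lens; pixels are square), "cx", "cy" (the principal point, pixels), "origin" and "rotation" of the camera in the world; the wrist camera has in their place "mount" (4x4, takes a point from camera to tool coordinates, whose origin is the TCP and whose axes are the flange's). Camera axes: x right, y up, looking along -z (the intrinsics and any distortion apply to the point x, -y, -z); pixel columns grow to the right and rows downward; lengths in m; the calibration is good to about 2 mm. The wrist camera is an equidistant fisheye: a pixel r from the principal point sees the ray r / f radians off the axis. A picture is of the moment at which its call begins: read the wrist's pose just before it. There is no depth.
- bot.job_done(): hands the job in; it is judged then, once.
The state is a dict: "time": time; "qpos": joint angles; "joint_vel": joint speeds; "effort": joint torques, N m; "ee_pos": TCP position; "ee_rot": TCP orientation; "wrist_force": force on the tool from outside, world axes, zero at the start; "moment": the same for the moment, N m; "finger_gap": opening from 0.0 (shut) to 1.0 (fully open); "finger_force": force on a finger pad.
Only numpy, scipy, OpenCV 4.12 (cv2) and the standard library are available. Lean on these libraries where they do the work, as an engineer would, in place of code of your own. Each camera call takes 0.05 s, during which the arm holds its last target. There are 200 camera calls.

## Working session

There is one attempt and no reset: what is moved stays moved. The work goes in short steps, Python scripts to look and compute and a tool call to move; the robot and the scene stay as the last step left them, time stands still between calls to the robot, and variables do not carry over. Pictures are saved under pics/ and viewed, at most 10 in all, crops included, and the job is handed in when it is done.

```bash
mkdir -p pics
```

Create h.py:
```python
import numpy as np,cv2
from workcell import bot
def snap(n,fn):
    s=bot.state();c=bot.camera(n);cv2.imwrite('pics/'+fn+'.png',c['frame'][:,:,::-1]);
    np.save('pics/'+fn+'.npy',np.array([dict(s=s,c=c)],dtype=object));return s,c
def load(fn): return np.load('pics/'+fn+'.npy',allow_pickle=True)[0]
```

Run:
```python
from h import *
for n in ['scene','side','wrist']:
    s,c=snap(n,n+'0'); print({k:v for k,v in c.items() if k!='frame'})
print(s)
a=[cv2.imread(f'pics/{n}0.png') for n in ['scene','side']]
cv2.imwrite('pics/m0.png',cv2.resize(a[0],(800,600),interpolation=cv2.INTER_CUBIC));cv2.imwrite('pics/m1.png',cv2.resize(a[1],(800,600),interpolation=cv2.INTER_CUBIC))
```

```text
{'fovy': 51.525586868746075, 'cx': 256.6777210898872, 'cy': 193.56542537383407, 'origin': array([ 0.94278251, -0.44912943,  0.83928013]), 'rotation': array([ 0.7421059 , -0.00802595,  0.65795623])}
{'fovy': 45.92230416061471, 'cx': 261.6979089391207, 'cy': 188.87126308460662, 'origin': array([0.43242868, 0.86836339, 0.61898648]), 'rotation': array([ 1.07485505,  0.01179018, -2.99455778])}
{'fovy': 65.70646984690485, 'cx': 255.7243207216459, 'cy': 190.89028354390422, 'mount': array([[ 1.43480313e-04,  9.49398676e-01,  3.14073451e-01,
         8.19796758e-02],
       [ 9.99999976e-01, -8.39749523e-05, -2.02992647e-04,
         1.71427647e-03],
       [-1.66346648e-04,  3.14073473e-01, -9.49398665e-01,
        -1.33708098e-01],
       [ 0.00000000e+00,  0.00000000e+00,  0.00000000e+00,
         1.00000000e+00]])}
{'time': 0.1, 'qpos': array([-1.42227703e+00,  3.81150876e-01,  1.29811358e+00, -2.02333847e-05,
        1.46360409e+00, -2.15311211e-01]), 'joint_vel': array([-0.00093105, -0.00179016, -0.00316086, -0.00114764, -0.00086536,
       -0.00052165]), 'effort': array([ 3.78108962e-03, -4.38652575e+01, -2.24911201e+01,  7.14657200e-02,
        3.41435464e-02, -6.89906960e-05]), 'ee_pos': array([ 0.19567529, -0.51377955,  0.24921163]), 'ee_rot': array([-3.14034193e+00, -2.52945153e-04,  3.63832523e-01]), 'wrist_force': array([-0.03297694,  0.55569076, -0.41558818]), 'moment': array([-0.03419539,  0.04831586, -0.02045504]), 'finger_force': 0.0, 'finger_gap': 1.0016581183756794}
```

View pics/m0.png

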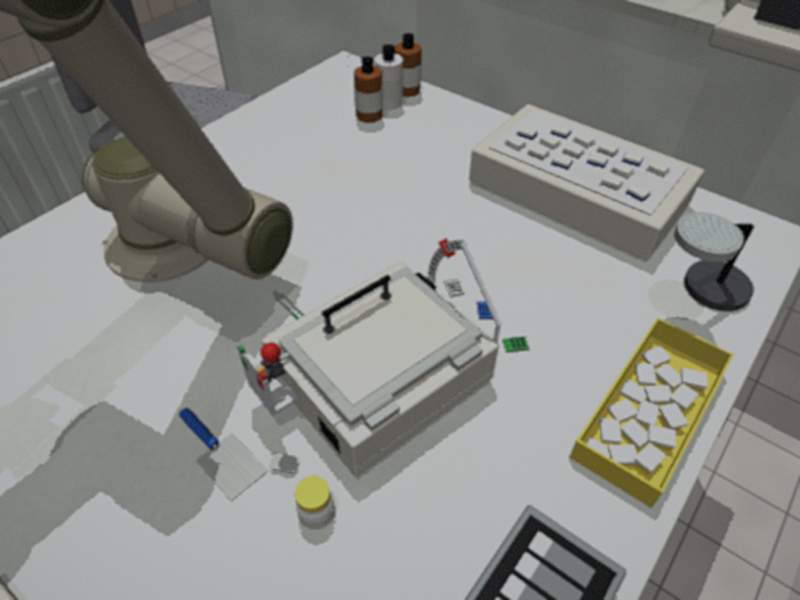

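View pics/m1.png

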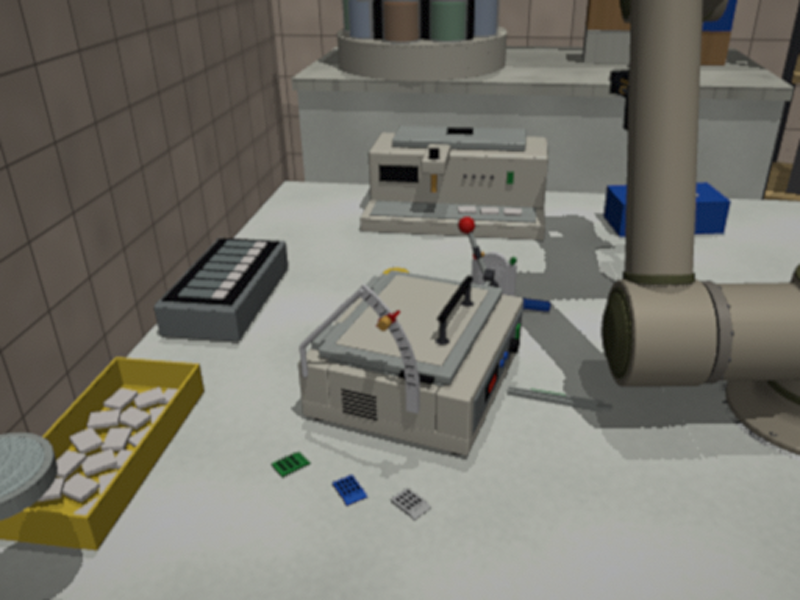

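The scene view shows the knob near (271,353), handle from (327,318) to (387,285) and the marker at (447,247). In the side view the knob is at (467,225), the marker at (388,320) and the handle from (442,335) to (468,290). I'll enlarge both.

Run:
```python
from h import *
a=cv2.imread('pics/scene0.png')[140:275,150:330];cv2.imwrite('pics/c0.png',cv2.resize(a,(800,600),interpolation=cv2.INTER_CUBIC))
a=cv2.imread('pics/side0.png')[135:255,180:340];cv2.imwrite('pics/c1.png',cv2.resize(a,(800,600),interpolation=cv2.INTER_CUBIC))
```

```text
(no output)
```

View pics/c0.png

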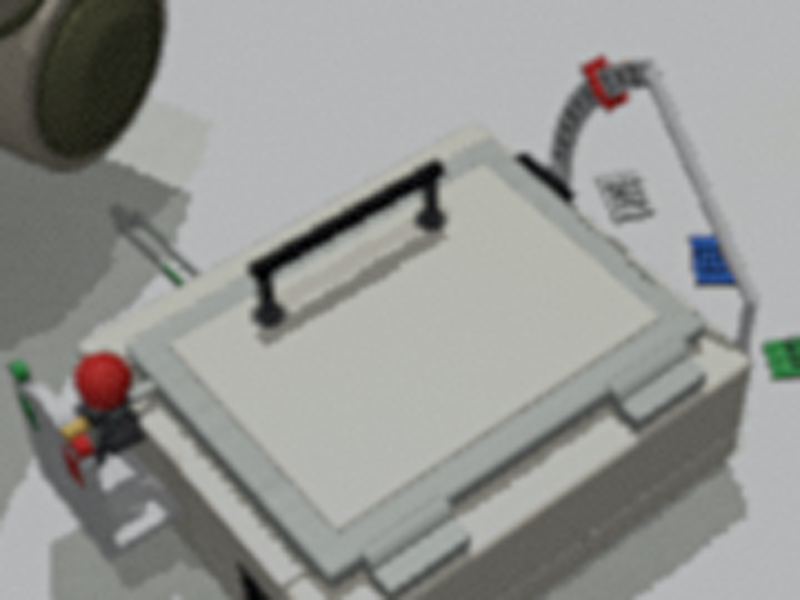

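View pics/c1.png

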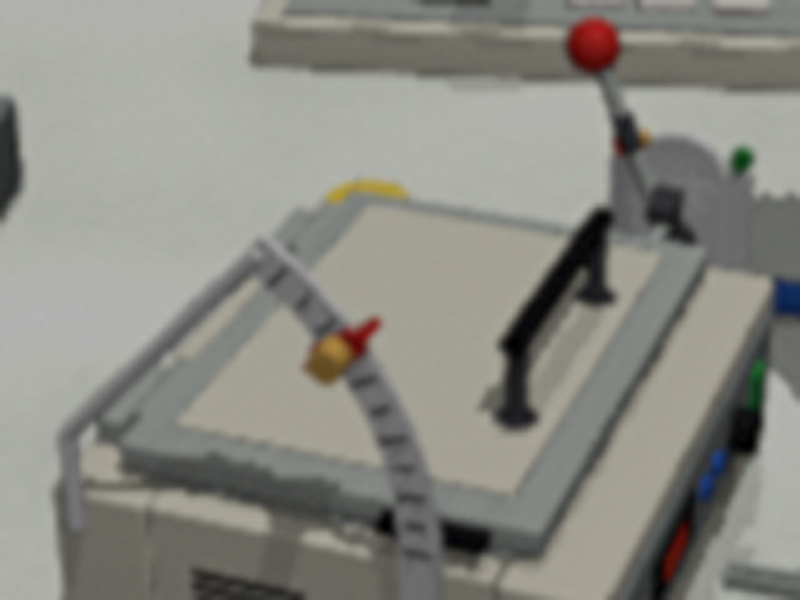

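Add to h.py:
```python
from scipy.spatial.transform import Rotation as Ro
from scipy.optimize import least_squares
def proj(c,P,s=None):
    P=np.atleast_2d(P);f=192/np.tan(np.radians(c['fovy'])/2)
    if 'mount' in c:
        R=Ro.from_euler('xyz',s['ee_rot']).as_matrix();M=np.array(c['mount'])
        t=(P-s['ee_pos'])@R;p=(t-M[:3,3])@M[:3,:3]
        x,y,z=p[:,0],-p[:,1],-p[:,2];r=np.hypot(x,y);th=np.arctan2(r,z);k=f*th/r
        return np.c_[c['cx']+k*x,c['cy']+k*y]
    p=(P-c['origin'])@Ro.from_euler('xyz',c['rotation']).as_matrix()
    return np.c_[c['cx']+f*p[:,0]/-p[:,2],c['cy']-f*p[:,1]/-p[:,2]]
def W(p,P):  # warmer pose p=(x,y,yaw)
    c,s=np.cos(p[2]),np.sin(p[2]);P=np.atleast_2d(P)
    return np.c_[p[0]+c*P[:,0]-s*P[:,1],p[1]+s*P[:,0]+c*P[:,1],P[:,2]]
def cov(a,d,h,y): # distance d in front of hinge, h above midplane
    return [.095-d*np.cos(a)-h*np.sin(a),y,.109+d*np.sin(a)+h*np.cos(a)]  # front edge up
```

Run:
```python
from h import *
S=load('scene0')['c'];D=load('side0')['c']
us=lambda p:np.array([150,140])+np.array(p)*180/800
ud=lambda p:np.array([180,135])+np.array(p)*160/800
ks,kd=us((103,381)),ud((594,45))
hs=[us((261,271)),us((435,170))]; hd=[ud((603,217)),ud((513,343))]
def tri(a,b):
    r=least_squares(lambda X:np.r_[proj(S,X)[0]-a,proj(D,X)[0]-b],[.5,0,.1]);return r.x,r.fun
for n,a,b in [('knob',ks,kd),('hR',hs[0],hd[0]),('hL',hs[1],hd[1])]: print(n,*tri(a,b))
kn=[-.06+.11*np.sin(.4),-.168,.09+.11*np.cos(.4)]
def fun(v,m=True):
    p=v[:3];r=[]
    P=W(p,[kn,cov(0,.15,.047,-.053),cov(0,.15,.047,.053)])
    r+=[(proj(S,P)-[ks,*hs]).ravel(),(proj(D,P)-[kd,*hd]).ravel()]
    r+=[(proj(S,W(p,[cov(v[3],.172,0,.138),cov(v[3],.142,0,.138)]))-[us((595,65)),us((617,102))]).ravel()]
    return np.concatenate(r)
f=least_squares(fun,[.5,-.1,0,.6]);print(f.x,np.round(f.fun.reshape(-1,2),1))
p=f.x[:3]
print('side tab corners crop px',[((proj(D,W(p,cov(f.x[3]+t/.16,r,0,y)))[0]-[180,135])*5).round() for r in(.172,.142) for y in(.130,.146) for t in (0,)])
print('knob',W(p,kn),'handle',W(p,cov(0,.15,.047,0)))
print('idx scene',((proj(S,W(p,cov(0,.142,0,.137)))[0]-[150,140])/180*800),'side',((proj(D,W(p,cov(0,.142,0,.137)))[0]-[180,135])*5))
```

```text
knob [ 0.49985161 -0.15157782  0.18919428] [-0.75052332 -0.50569932 -0.93671697  0.51158709]
hR [ 0.48692482 -0.03534222  0.15495229] [-1.33054184 -0.82101365 -1.36713875  0.67543336]
hL [0.5134574  0.0777309  0.15441044] [-0.69949016 -0.37017045 -0.6127519   0.25265309]
[ 0.55840141  0.00416409 -0.27420402  0.73941096] [[-2.6 -1.6]
 [ 1.  -1.1]
 [-0.6  2.1]
 [ 0.6 -0.4]
 [-3.3  0.8]
 [-3.3 -2.5]
 [-1.5 -4.7]
 [-1.  -1.4]]
side tab corners crop px [array([362., 253.]), array([343., 272.]), array([310., 289.]), array([291., 309.])]
knob [[ 0.49638749 -0.15291192  0.19131671]] handle [[0.50545616 0.01905704 0.156     ]]
idx scene [559.31359058 183.0329379 ] side [395.37412735 530.00287815]
```

Create fit.py:
```python
from h import *
S=load('scene0')['c'];D=load('side0')['c']
us=lambda p:np.array([150,140])+np.array(p)*180/800
ud=lambda p:np.array([180,135])+np.array(p)*160/800
ks,kd=us((103,381)),ud((594,45))
hs=[us((261,271)),us((435,170))]; hd=[ud((603,217)),ud((513,343))]
kn=[-.06+.11*np.sin(.4),-.168,.09+.11*np.cos(.4)]
def fun(v):
    P=W(v[:3],[kn,cov(0,.15,.047,-v[3]),cov(0,.15,.047,v[3])])
    P2=P+v[4:7]*0
    return np.r_[(proj(S,P)-[ks,*hs]).ravel(),(proj(D,P)-[kd,*hd]).ravel()]
f=least_squares(fun,[.5,-.1,0,.055,0,0,0])
p=f.x[:3]
cs=lambda P:((proj(S,W(p,P))-[150,140])/180*800).round()
cd=lambda P:((proj(D,W(p,P))-[180,135])*5).round()
if __name__=='__main__':
    print(f.x,np.round(f.fun.reshape(-1,2),1))
    for r in (.11,.125,.142,.157,.172): print(r,cs(cov(0,r,0,.137)),cd(cov(0,r,0,.137)))
    for m in (.5,.6,.7):print(m,[(cs(cov(m,r,0,y))[0],cd(cov(m,r,0,y))[0]) for r in(.142,.172) for y in (.13,.146)])
    print(W(p,kn),W(p,cov(0,.15,.047,0)))
```

```bash
python3 fit.py
```

```text
[ 0.5541474   0.00881719 -0.2235821   0.05831239  0.          0.
  0.        ] [[-0.7 -1.2]
 [-1.3 -0.9]
 [-0.7 -0.9]
 [-1.1 -0.2]
 [-1.6  0.1]
 [-0.6 -0.4]]
0.11 [[584. 201.]] [[347. 522.]]
0.125 [[567. 187.]] [[383. 529.]]
0.142 [[547. 170.]] [[423. 538.]]
0.157 [[530. 156.]] [[460. 546.]]
0.172 [[514. 142.]] [[496. 554.]]
0.5 [(array([563., 106.]), array([385., 371.])), (array([585.,  93.]), array([369., 392.])), (array([533.,  61.]), array([451., 350.])), (array([555.,  49.]), array([435., 371.]))]
0.6 [(array([573.,  97.]), array([367., 340.])), (array([596.,  84.]), array([350., 360.])), (array([544.,  49.]), array([428., 312.])), (array([567.,  37.]), array([412., 332.]))]
0.7 [(array([585.,  90.]), array([345., 310.])), (array([608.,  77.]), array([328., 330.])), (array([558.,  40.]), array([401., 275.])), (array([581.,  27.]), array([385., 295.]))]
[[ 0.50016101 -0.15119553  0.19131671]] [[0.50051637 0.02101201 0.156     ]]
```

```bash
sed -i 's/-h\*np.sin(a),y/+h*np.sin(a),y/' h.py
```

Create go.py:
```python
import sys
from h import *
# world xyz yaw target for the TCP -> tool axes displacement
t=np.array(list(map(float,sys.argv[1:4])));s=bot.state();R=Ro.from_euler('xyz',s['ee_rot']).as_matrix()
print(s['time'],s['ee_pos'].round(4),s['ee_rot'].round(3),'d',((t-s['ee_pos'])@R).round(4))
```

```text
(no output)
```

Emit:
step_hand(rows="1,0,0,0,-0.14 | 1,0,0,0,-0.14 | 1,0,0,0,-0.14 | 1,0,0,0,-0.14 | 1,0,0,0,-0.14 | 1,0,0,0,-0.14 | 1,0,0,0,-0.143")

```text
time: 0.85
ee_pos: [0.1957, -0.5139, 0.2495]
ee_rot: [-3.141, -0.001, 1.353]
wrist_force: [-0.2, -0.2, 0.3]
finger_gap: 1.001
finger_force: 0.0
```

```bash
python3 go.py .500 -.1515 .25
```

```text
0.85 [ 0.1957 -0.5139  0.2495] [-3.141e+00 -1.000e-03  1.353e+00] d [ 4.197e-01  2.187e-01 -3.000e-04]
```

Emit:
step_hand(rows="1,0.03,0.016,0,0 | 1,0.035,0.018,0,0 | 1,0.035,0.018,0,0 | 1,0.035,0.018,0,0 | 1,0.035,0.018,0,0 | 1,0.035,0.018,0,0 | 1,0.035,0.018,0,0 | 1,0.035,0.018,0,0", quiet=true)

```text
ok
```

Emit:
step_hand(rows="1,0.035,0.018,0,0 | 1,0.035,0.018,0,0 | 1,0.035,0.018,0,0 | 1,0.03,0.016,0,0 | 1,0.01,0.007,0,0 | 1,0,0,0,0")

```text
time: 2.25
ee_pos: [0.503, -0.1525, 0.2494]
ee_rot: [-3.141, 0.0, 1.349]
wrist_force: [0.3, 0.1, 0.1]
finger_gap: 1.001
finger_force: 0.0
```

Run:
```python
from h import *
s,c=snap('wrist','w1')
import fit
print(proj(c,W(fit.p,fit.kn),s), proj(c,W(fit.p,[cov(.6,.142,0,.138),cov(0,.142,0,.137)]),s))
a=c['frame'].astype(int);m=(a[...,0]>120)&(a[...,1]<60)&(a[...,2]<70);n,l,st,ce=cv2.connectedComponentsWithStats(m.astype('uint8'));print(st[1:][st[1:,4]>30],ce[1:][st[1:,4]>30])
cv2.imwrite('pics/w1b.png',cv2.resize(c['frame'][:,:,::-1],(800,600),interpolation=cv2.INTER_CUBIC))
```

```bash
python3 go.py .500 -.1515 .25
```

```text
[[249.71857845 213.13245263]] [[ 244.72079534 -160.22805592]
 [ 222.51609744 -107.53874381]]
[] []
2.3 [ 0.5023 -0.1534  0.2495] [-3.141  0.     1.348] d [ 0.0013 -0.0027 -0.0005]
```

View pics/w1b.png

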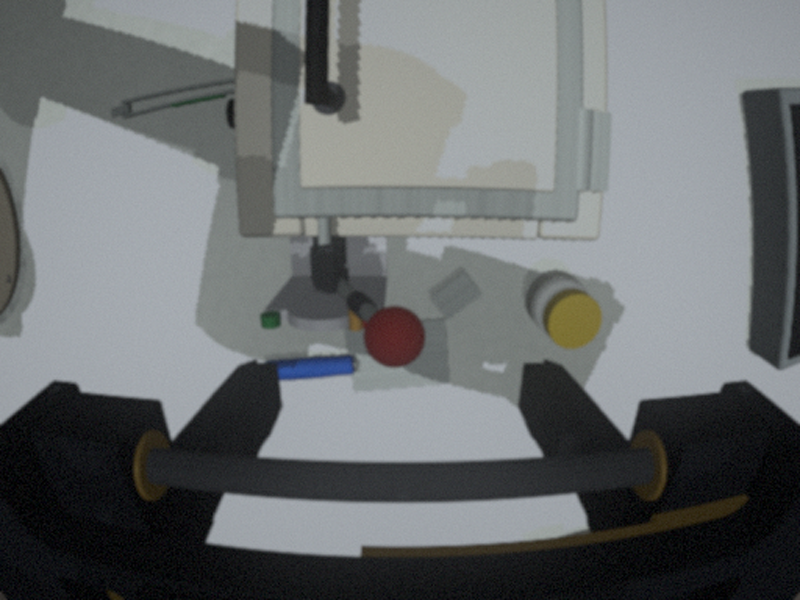

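The wrist view shows the knob at (394,336), 252,215 in camera pixels, which agrees with the fit to about 1.5 mm and lies between the fingers. I'll go down and close on it.

Emit:
step_hand(rows="1,0.001,-0.001,0.02,0 | 1,0,0,0.024,0 | 1,0,0,0.024,0 | 0.3,0,0,0,0 | 0.2,0,0,0,0 | 0.2,0,0,0,0 | 0.2,0,0,0,0 | 0.2,0,0,0,0", force=15)

```text
time: 3.1
ee_pos: [0.5019, -0.1521, 0.1825]
ee_rot: [3.14, 0.0, 1.347]
wrist_force: [0.6, -0.3, -0.5]
finger_gap: 0.574
finger_force: 0.0
```

Emit:
step_hand(rows="0.2,0,-0.0103,-0.0038,0 | 0.2,0,-0.0106,-0.0027,0 | 0.2,0,-0.0109,-0.0017,0 | 0.2,0,-0.011,-0.0005,0 | 0.2,0,-0.011,0.0005,0 | 0.2,0,-0.0109,0.0017,0 | 0.2,0,-0.0106,0.0027,0 | 0.2,0,-0.0103,0.0038,0")

```text
time: 3.9
ee_pos: [0.4171, -0.1323, 0.1814]
ee_rot: [-3.141, -0.001, 1.347]
wrist_force: [4.3, -0.0, -3.6]
finger_gap: 0.295
finger_force: 15.4
```

Emit:
step_hand(rows="0.2,0,-0.002,0.001,0 | 0.2,0,0,0,0 | 0.2,0,0,0,0")

```text
time: 4.2
ee_pos: [0.4161, -0.1322, 0.181]
ee_rot: [-3.141, -0.0, 1.347]
wrist_force: [-0.8, 3.1, 2.6]
finger_gap: 0.297
finger_force: 15.0
```

Emit:
step_hand(rows="0.6,0,0,0,0 | 1,0,0,0,0 | 1,0,0,0,0 | 1,0,0,0,0 | 1,0,0,-0.025,0 | 1,0,0,-0.03,0 | 1,0,0,-0.015,0 | 1,0,0,0,0")

```text
time: 5.0
ee_pos: [0.4169, -0.1329, 0.2523]
ee_rot: [3.138, 0.001, 1.347]
wrist_force: [-0.1, 0.2, 0.0]
finger_gap: 0.986
finger_force: 0.0
```

```bash
python3 go.py .505 .0405 .25
```

```text
5.0 [ 0.4169 -0.1329  0.2523] [3.138e+00 1.000e-03 1.347e+00] d [0.1886 0.0474 0.0022]
```

Emit:
step_hand(rows="1,0.03,0.008,0,0 | 1,0.04,0.01,0,0 | 1,0.04,0.01,0,0 | 1,0.04,0.01,0,0 | 1,0.036,0.008,0,0 | 1,0,0.001,0,0 | 1,0,0,0,0")

```text
time: 5.7
ee_pos: [0.5032, 0.0387, 0.2495]
ee_rot: [-3.139, 0.0, 1.348]
wrist_force: [-0.3, -0.1, -0.3]
finger_gap: 0.998
finger_force: 0.0
```

Run:
```python
from h import *
snap('wrist','w2')
```

Emit:
step_hand(rows="1,0.025,0,0,0 | 1,0.025,0,0,0 | 1,0,0,0,0 | 1,0,0,0,0")

```text
time: 6.15
ee_pos: [0.5143, 0.0862, 0.2505]
ee_rot: [-3.141, 0.001, 1.346]
wrist_force: [0.6, 0.1, 0.4]
finger_gap: 1.001
finger_force: 0.0
```

Run:
```python
from h import *
snap('wrist','w3'); snap('side','s3');snap('scene','sc3')
a=[cv2.resize(load('w2')['c']['frame'][0:200,100:400],(600,400),interpolation=cv2.INTER_CUBIC)]
w=[load(k)['c']['frame'] for k in('w2','w3','sc3','s3')]
z=lambda im,x,y,ww,h:cv2.resize(im[y:y+h,x:x+ww],(400,300),interpolation=cv2.INTER_CUBIC)
o=np.vstack([np.hstack([z(w[0],160,0,200,150),z(w[1],160,0,200,150)]),np.hstack([z(w[2],150,140,180,135),z(w[3],180,135,160,120)])])
cv2.imwrite('pics/m3.png',o[:,:,::-1])
```

```text
(no output)
```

View pics/m3.png

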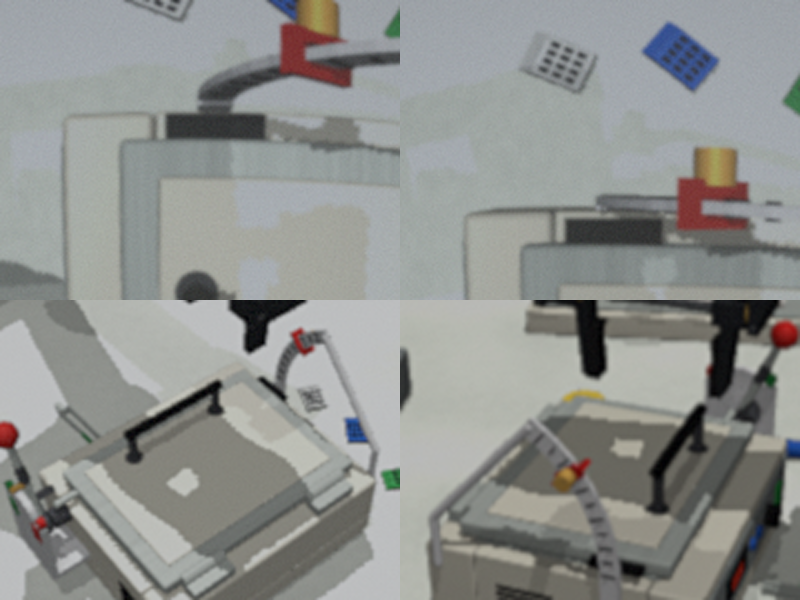

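Create fit2.py:
```python
from fit import *
L=[load('w2'),load('w3')]
ob=[[(301,12.5),(301,37.5),(336,22),(336,43)],[(299,90),(299,114),(334,91.5),(334,115)]]
scb=[us((585,72)),us((605,58)),us((628,97)),us((607,107))] # outer y-,outer y+, inner y+, inner y-
def fun(v):
    m,r,y,x0,z0=v; Q=lambda rr,yy:W(p,np.array(cov(m,rr,0,yy))+[x0,0,z0])[0]
    o,i=r+.03,r; e=[]
    for l,b in zip(L,ob):
        P=np.array([Q(o,y+.008),Q(o,y-.008),Q(i,y+.008),Q(i,y-.008)])
        e.append((proj(l['c'],P,l['s'])-b).ravel())
    P=np.array([Q(o,y-.008),Q(o,y+.008),Q(i,y+.008),Q(i,y-.008)])
    e.append((proj(S,P)-scb).ravel())
    e.append((proj(D,Q(o,y-.008))-ud((378,322))).ravel())
    return np.r_[np.concatenate(e),(r-.142)/.005,x0/.002,z0/.002]
g=least_squares(fun,[.6,.142,.138,0,0])
print(g.x,np.round(g.fun[:-3].reshape(-1,2),1))
# blade in w3: ends (242.5,115),(291,115) ; front-left
l=L[1]
for r in(.12,.142,.165,.185):print(r,proj(l['c'],W(p,cov(0,r,0,.137)),l['s']).round(1))
for r in(.12,.142,.165):print(r,proj(L[0]['c'],W(p,cov(0,r,0,.137)),L[0]['s']).round(1))
print('post/handle w2',proj(L[0]['c'],W(p,cov(0,.15,.047,.05)),L[0]['s']).round(1))
```

```bash
python3 fit2.py
```

```text
[0.6143553  0.12677324 0.14351991 0.00540027 0.00342889] [[ 0.9 -0.6]
 [ 1.1 -0.9]
 [-1.7 -0.5]
 [-1.5  0.9]
 [ 1.7 -0.8]
 [ 1.2  1.2]
 [-1.2 -0.2]
 [-1.9 -0.3]
 [-2.1 -0.9]
 [-1.6 -0.5]
 [-0.4  1.4]
 [-0.6  2.1]
 [-0.8 -0.8]]
0.12 [[288.3 106.9]]
0.142 [[264.4 106.6]]
0.165 [[239.2 106.7]]
0.185 [[217.5 107.1]]
0.12 [[289.6  54.7]]
0.142 [[265.3  54.2]]
0.165 [[239.7  54.3]]
post/handle w2 [[256.2 158.1]]
```

```bash
sed -i "s/(r-.142)\/.005/(r-.127)\/.001,(y-.146)\/.001/; s/g.fun\[:-3\]/g.fun[:-4]/; s/cov(m,rr,0,yy)/cov(m,rr,H,yy)/;s/^L=/H=0\nL=/" fit2.py; python3 fit2.py|head -14; sed 's/^H=0/H=.002/' fit2.py>fit3.py; python3 fit3.py|head -1;  python3 go.py .505 .0405 .25
```

```text
[0.6131326  0.12642771 0.14367132 0.00526918 0.00351082] [[ 0.9 -0.7]
 [ 1.1 -1.1]
 [-1.7 -0.6]
 [-1.5  0.8]
 [ 1.7 -1.1]
 [ 1.2  0.9]
 [-1.2 -0.5]
 [-1.9 -0.6]
 [-2.1 -0.8]
 [-1.6 -0.5]
 [-0.3  1.5]
 [-0.5  2.1]
 [-0.9 -0.7]]
0.12 [[288.3 106.9]]
[0.60408844 0.12642161 0.14366818 0.00486319 0.00297345] [[ 0.8 -0.7]
6.3 [0.5144 0.086  0.2507] [-3.141  0.     1.345] d [-0.0464  0.001   0.0007]
```

Emit:
step_hand(rows="1,-0.023,0,0,0 | 1,-0.023,0.001,0,0 | 1,0,0,0.03,0 | 1,0,0,0.04,0 | 1,0,0,0.0327,0 | 0.2,0,0,0,0 | 0,0,0,0,0 | 0,0,0,0,0", force=45)

```text
time: 7.1
ee_pos: [0.5062, 0.0418, 0.1499]
ee_rot: [3.138, -0.0, 1.347]
wrist_force: [-0.7, 0.6, 0.2]
finger_gap: 0.752
finger_force: 0.0
```

Emit:
step_hand(rows="0,0,0,0,0 | 0,0,0,0,0 | 0,0,0,0,0 | 0,0,0,0,0 | 0,0,0,0,0 | 0,0,0,0,0")

```text
time: 7.7
ee_pos: [0.5054, 0.0421, 0.1481]
ee_rot: [3.142, -0.0, 1.347]
wrist_force: [-0.1, 0.2, -0.6]
finger_gap: 0.207
finger_force: 0.0
```

Emit:
step_hand(rows="0,0,0,0,0 | 0,0,0,0,0 | 0,0,0,0,0 | 0,0,0,0,0 | 0,0,0,0,0")

```text
time: 8.2
ee_pos: [0.5056, 0.0421, 0.1481]
ee_rot: [3.141, -0.0, 1.347]
wrist_force: [2.3, -0.6, 0.3]
finger_gap: 0.113
finger_force: 44.3
```

Run:
```python
from h import *
import math
al0=math.atan2(.047,.15);R=math.hypot(.047,.15)
for a in(.1,.2,.3,.4,.5,.6): print(a,'back %.4f up %.4f'%(R*(math.cos(al0)-math.cos(al0+a)),R*(math.sin(al0+a)-math.sin(al0))))
```

```text
0.1 back 0.0054 up 0.0147
0.2 back 0.0123 up 0.0289
0.3 back 0.0206 up 0.0422
0.4 back 0.0301 up 0.0547
0.5 back 0.0409 up 0.0662
0.6 back 0.0527 up 0.0765
```

Emit:
step_hand(rows="0,0,0.0025,-0.0074,0 | 0,0,0.0029,-0.0073,0 | 0,0,0.0033,-0.0072,0 | 0,0,0.0036,-0.007,0 | 0,0,0.004,-0.0068,0 | 0,0,0.0043,-0.0065,0 | 0,0,0.0046,-0.0063,0 | 0,0,0.0049,-0.0062,0")

```text
time: 9.0
ee_pos: [0.5344, 0.0354, 0.2009]
ee_rot: [-3.138, 0.0, 1.347]
wrist_force: [8.3, -1.5, -19.8]
finger_gap: 0.11
finger_force: 46.0
```

Emit:
step_hand(rows="0,0,0.0053,-0.0059,0 | 0,0,0.0055,-0.0056,0 | 0,0,0.0058,-0.0053,0 | 0,0,0.0060,-0.005,0 | 0,0,0,0,0 | 0,0,0,0,0")

```text
time: 9.6
ee_pos: [0.5558, 0.0305, 0.2213]
ee_rot: [-3.135, 0.0, 1.347]
wrist_force: [5.6, -0.6, -22.0]
finger_gap: 0.107
finger_force: 46.1
```

Create look.py:
```python
import sys
from h import *
n=sys.argv[1]
s,_=snap('wrist','w'+n);snap('side','s'+n);snap('scene','sc'+n)
d=s['ee_pos']-[.5056,.0421,.1481];import math
u=d[0]*math.cos(.224)-d[1]*math.sin(.224)
al0=math.atan2(.047,.15);print('d',d.round(4),'back',u,'angle by atan',math.atan2(.047+d[2],.15-u)-al0, 'R',math.hypot(.047+d[2],.15-u),s['wrist_force'].round(1),s['finger_force'])
w=[load(k+n)['c']['frame'] for k in('w','sc','s')]
z=lambda im,x,y,ww,h,W=400,H=300:cv2.resize(im[y:y+h,x:x+ww],(W,H),interpolation=cv2.INTER_CUBIC)
o=np.vstack([z(w[0],120,0,300,112,800,300),np.hstack([z(w[1],235,135,80,60),z(w[2],210,180,80,60)])])
cv2.imwrite('pics/l'+n+'.png',o[:,:,::-1])
```

```bash
python3 look.py 4
```

```text
d [ 0.0502 -0.0116  0.0732] back 0.05155741446375688 angle by atan 0.5807673553915255 R 0.15533468296775826 [  5.6  -0.6 -22. ] 46.10378980636597
```

View pics/l4.png

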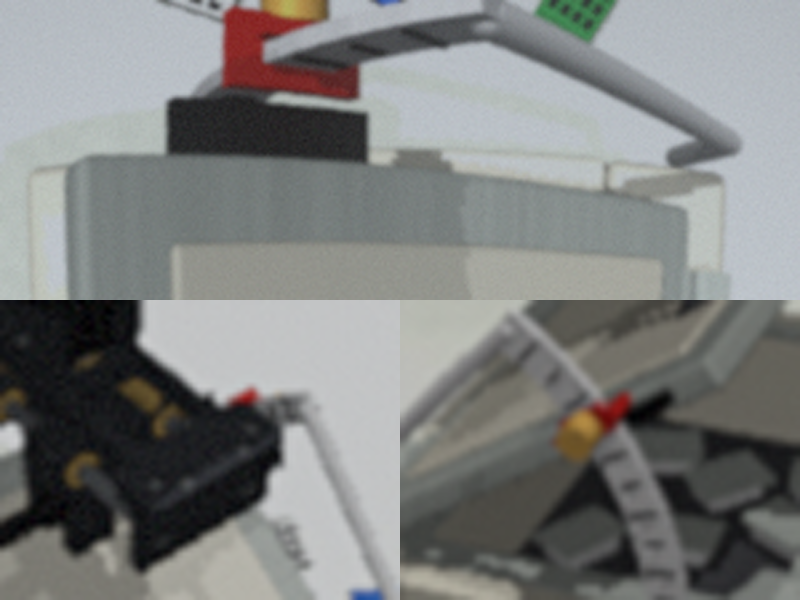

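The wrist crop shows the black blade spanning x 168–368 with its left edge near y 98–112, and the red tab spanning x 224–358, inner edge y 86–98. Their centres are offset, so the index is a bit low. In the side crop the blade end (670,395) is past the tab end (628,402). I'll quantify this.

Create cmp.py:
```python
from fit import *
def run(n,bl,tb,sb=None,st=None):
    l=load('w'+n)
    nat=lambda q:np.array([[120+u*300/800,v*112/300] for u,v in q]); ns=lambda q:np.array([[210+u/5,180+v/5] for u,v in q])
    def fun(v):
        b,m,du,dv,eu,ev,rc,yt=v
        B=W(p,[cov(b,rc+.022,.0025,.137),cov(b,rc-.022,.0025,.137)]);T=W(p,[cov(m,rc+.015,.002,yt),cov(m,rc-.015,.002,yt)])
        e=[(proj(l['c'],B,l['s'])+[du,dv]-nat(bl)).ravel(),(proj(l['c'],T,l['s'])+[du,dv]-nat(tb)).ravel()]
        if sb is not None:
            sd=load('s'+n)['c']
            e+=[.7*(proj(sd,W(p,cov(b,rc+.022,0,.134)))+[eu,ev]-ns([sb])).ravel(),.7*(proj(sd,W(p,cov(m,rc+.015,0,.142)))+[eu,ev]-ns([st])).ravel()]
        return np.r_[np.concatenate(e),du/4,dv/4,eu/2,ev/2,(rc-.142)/.002,(yt-.138)/.0007]
    f=least_squares(fun,[.6,.6,0,0,0,0,.142,.138]);J=np.linalg.inv(f.jac.T@f.jac)
    d=np.array([1,-1]);print('b,m',f.x.round(4),'b-m',f.x[0]-f.x[1],'+-',np.sqrt(d@J[:2,:2]@d),'\n',f.fun.round(1))
if __name__=='__main__':
    bl=[(168,98),(368,112)];tb=[(224,86),(358,98)]
    run('4',bl,tb);run('4',bl,tb,(271,97),(222,104))
```

```bash
python3 cmp.py
```

```text
b,m [ 0.5921  0.6526  4.0395  4.4925 -0.     -0.      0.143   0.1379] b-m -0.06054731198625285 +- 0.008852678368719374 
 [ 1.2 -0.3 -1.3  0.1  0.4 -0.6 -0.6  0.5  1.   1.1 -0.  -0.   0.5 -0.1]
b,m [0.5913 0.6515 4.2452 4.459  0.5411 0.1478 0.1431 0.1379] b-m -0.06020855518394441 +- 0.007821846556822805 
 [ 1.3 -0.3 -1.3  0.1  0.4 -0.6 -0.6  0.5 -1.   0.8  0.8 -0.8  1.1  1.1
  0.3  0.1  0.5 -0.1]
```

Emit:
step_hand(rows="0,0,0.002,-0.0012,0 | 0,0,0.002,-0.0012,0 | 0,0,0.002,-0.0012,0 | 0,0,0.002,-0.0012,0 | 0,0,0,0,0 | 0,0,0,0,0 | 0,0,0,0,0")

```text
time: 10.45
ee_pos: [0.564, 0.0286, 0.2273]
ee_rot: [-3.137, 0.0, 1.347]
wrist_force: [6.4, -2.0, -25.0]
finger_gap: 0.108
finger_force: 46.4
```

```bash
python3 look.py 5
```

```text
d [ 0.0584 -0.0135  0.0792] back 0.059977974200668076 angle by atan 0.6475080531699583 R 0.15501109256115903 [  6.4  -2.  -25. ] 46.38029158115387
```

View pics/l5.png

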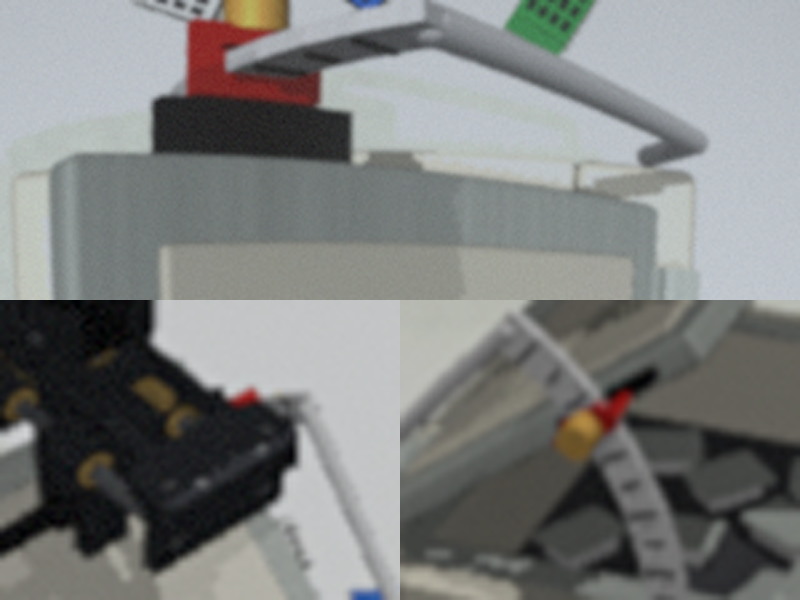

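Run:
```python
from cmp import *
bl=[(154,96),(352,113)];tb=[(188,94),(320,105)]
run('5',bl,tb);run('5',bl,tb,(256,74),(224,98))
sd=load('s5')['c']
for d in(-.03,0,.03):
    print(d,[((proj(sd,W(p,q))[0]-[210,180])*5+[400,300]).round() for q in (cov(.645+d,.164,.0025,.137),cov(.645+d,.164,-.0025,.131),cov(.645,.157,.002,.138),cov(.645,.157,-.002,.138))])
```

```text
b,m [0.6641 0.6614 4.0291 5.0217 0.     0.     0.1434 0.138 ] b-m 0.0026499678304949814 +- 0.007406068257618187 
 [ 1.4 -0.3 -1.6 -0.1  0.5 -0.2 -0.5  0.2  1.   1.3  0.   0.   0.7 -0. ]
b,m [0.6596 0.6573 4.5948 4.8057 0.8543 0.0101 0.1434 0.138 ] b-m 0.0022503148885493207 +- 0.007149292535403171 
 [ 1.4 -0.2 -1.6 -0.1  0.5 -0.2 -0.5  0.2 -0.9  0.4  0.6 -0.4  1.1  1.2
  0.4  0.   0.7 -0. ]
-0.03 [array([647., 392.]), array([660., 396.]), array([625., 391.]), array([631., 400.])]
0 [array([639., 382.]), array([653., 385.]), array([625., 391.]), array([631., 400.])]
0.03 [array([631., 371.]), array([645., 374.]), array([625., 391.]), array([631., 400.])]
```

The wrist crop now shows the blade centred at x 253 and the tab at 254. Their edges are nearly collinear, so the index is on the mark. I'll check for drift over a second and check the lever.

Emit:
step_hand(rows="0,0,0,0,0 | 0,0,0,0,0 | 0,0,0,0,0 | 0,0,0,0,0 | 0,0,0,0,0 | 0,0,0,0,0 | 0,0,0,0,0 | 0,0,0,0,0")

```text
time: 11.4
ee_pos: [0.564, 0.0286, 0.2273]
ee_rot: [-3.137, 0.0, 1.347]
wrist_force: [6.3, -1.0, -24.3]
finger_gap: 0.106
finger_force: 46.4
```

Run:
```python
from fit import *
for n in ('side','scene'):
    c=bot.camera(n);a=c['frame'].astype(int);m=(a[...,0]>100)&(a[...,1]<60)&(a[...,2]<70)
    k,l,st,ce=cv2.connectedComponentsWithStats(m.astype('uint8'));print(n,[(ce[i].round(1),st[i,4]) for i in range(1,k) if st[i,4]>8])
    for L in(.7,.8,.83): 
        t=.4-L;print(L,proj(c,W(p,[-.06+.11*np.sin(t),-.168,.09+.11*np.cos(t)])).round(1))
snap('wrist','w6'[0:1]+'6')
a5,a6=[load('w'+k)['c']['frame'][:112,120:420].astype(np.float32).mean(2) for k in '56']
print('shift',cv2.phaseCorrelate(a5,a6))
```

```text
side [(array([333.8, 147.5]), np.int32(61)), (array([251.7, 201.5]), np.int32(26))]
0.7 [[328.3 146.4]]
0.8 [[332.5 148.5]]
0.83 [[333.7 149.2]]
scene [(array([151.4, 200.2]), np.int32(80)), (array([168. , 240.8]), np.int32(15))]
0.7 [[153.8 202. ]]
0.8 [[151.7 200.4]]
0.83 [[151.1 200. ]]
shift ((0.0050621692694221565, -0.0012793180186250197), 1.0460307396782769)
```

The lever sits at about 0.8, in the green notch. The hold shows no drift and the index is at the marker, so I'm handing in.

```bash
python3 -c "
from workcell import bot
print(bot.job_done())"
```

```text
the job is handed in; nothing more can be done
None
```

The job is handed in: the lever is in the green notch, and the arm is still holding the cover by its bar, with the index in line with the red marker to within about 0.01 rad by my camera measurement. I did not re-check the bench items at the end.

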